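Zero the splicer's footage counter and start it

TASK

A new veneer panel is about to be spliced: turn the reset lever of the footage counter on the splicer clockwise (seen from above) all the way back until it rests against its zero stop post. Then press the red button on the switch box at the splicer's side fully down and let it come back up. Leave the lever at zero, and do not disturb the scraper, ruler, roller and pin vise.

Things in the scene. Friction and masses are not known exactly. Their poses are not given: they have to be found in the camera images.
- splicer: Fixed veneer splicer: off-white housing 300 (x) x 360 (y) x 90 mm high, steel top; origin at the centre of its underside. On top: the counter (+y side), a splicing head (x -22 to 140, y -86 to -14, up to 170 mm above the bench), a 12 mm fence along y = -165. Grey switch box, 90 x 70 mm, top 55 mm above the bench, on its -y side, centred at x -50, y -215 mm.
- counter: Footage counter, fixed on the splicer's top: round aluminium case, 132 mm diameter, 35 mm high, white face with black ticks. Origin at the centre of its underside, on the lever's axis, 90 mm above the bench; z up. Its x axis points the way the lever points at zero. Its yaw varies by more than a quarter turn.
- reset_lever (a joint): Angle of the black reset lever in rad about the counter's vertical axis: 0 = against the zero stop post, pointing along the counter's +x; grows counter-clockwise seen from above, to a hidden stop at 4.5. Starts between 1.2 and 3.6. Steady friction of 0.08 N m, no spring: stays where it is left.
- lever_push (a point): Point on the lever, turning with it, its x axis outward. The lever is a hub of 13 mm radius (top 65 mm above the counter's origin) with one upright wing, 8 mm thick, reaching 58 mm from the axis, from 41 to 67 mm above the counter's origin. The point lies mid-thickness, 42 mm from the axis, 54 mm above that origin.
- zero_post (a point): Top of the zero stop post, a steel pin of 8 mm diameter that stands 22 mm above the counter's face, 20 mm in x and -8 mm in y from the axis in the counter's frame. The wing's flank touches it at zero.
- start_button_top (a point): Centre of the top of the red push button, 32 mm diameter, on the switch box; it is pressed straight down. Moves with the button.
- start_button (a joint): Travel of the button in m: 0 up, 0.006 fully down; sprung, about 5 N to go fully down, comes back up by itself.
- scraper: Loose stainless scraper plate, 150 x 60 x 3 mm, flat on the bench; origin at the centre of its underside. Leave alone.
- ruler: Loose clear acrylic ruler, 300 x 30 x 4 mm, flat on the bench on the splicer's +y side; origin at the centre of its underside. Leave alone.
- roller: Loose veneer roller, black rubber roll 40 mm diameter and 60 mm wide, handle 120 mm long towards its -x; origin under the roll's middle. Leave alone.
- pin_vise: Loose nickel-plated pin vise, 96 mm long along its x, 12 mm thick, lying on the splicer's top; origin on its underside near mid-length. Leave alone.

How it is judged:
By the outcome, as a careful person would: the job done as asked, in the order asked, and still so for the second after the job is handed in, with the robot touching nothing.
It also fails if it takes over 67 s, if anything falls off the work surface, if the arm or the gripper's body presses on something with over 40 N, if the wrist force passes 120 N, or if a joint passes its speed limit or range.

ROBOT

A 6-joint arm with a two-finger parallel gripper is mounted at the origin on the work surface. World frame = base frame: x ahead of the robot, y to its left, z up, the work surface at z = 0. Lengths are in m, angles in rad, forces in N, time in s.
With the tool pointing down it reaches from about 0.25 to 0.725 m from the base axis. Payload 4 kg.
Tool frame: the origin (TCP) lies at the very end of the fingers, on their centre line; the grasp point (between the pads) lies 19 mm behind it; z points along the fingers, y is the line along which they close (so a half turn about z gives the same grasp; the last joint's range is limited). The gripper opens to 85 mm and grips with 20 to 120 N. Pads are 22 mm wide; open, the fingers measure 114 mm over their backs; the gripper's body (76 mm by 85 mm) begins 54 mm behind the grasp point. The pads swing forward as they close: fully open they stand 13 mm farther back than shut.
Start: joints at [1.287, 0.241, 0.005, 1.335, 0, 1.571], TCP at [0.14, 0.48, 0.231] pointing down, gripper open.
Joint ranges: [-2.72, 2.72], [-1.05, 1.87], [-1.09, 1.28], [-1.99, 2.15], [-1.42, 1.44], [-3.14, 3.14]. Speed limits (rad/s): [2.79, 2.79, 3.14, 3.14, 3.14, 3.14].

INTERFACE

Orientations are given as a unit quaternion [x, y, z, w].
In Python, from workcell import * gives the robot as it stands. The module is installed in compiled form; this text tells all that it offers.
- The arm moves only by the tool send_rows, never from a script. Its argument "steps" is text: rows parted by semicolons, each of 7 numbers parted by spaces: the opening, from -1 (shut) to 1 (fully open), then the shift along the world's x, y, z in m, then the turn, a rotation vector about the world's x, y, z in rad. A call has exactly 5 rows; each row shifts and turns the commanded pose from where the row before left it; what a row does not reach is not made up. A row lasts 1/12 s, in which the tool goes at most 41.7 mm and 7.16 degrees, less where a joint would pass 70% of its speed; a pose out of reach is approached as far as the arm can. A call is refused whole if a number of a shift passes 0.0417 or a number of a turn 0.125, either way. A call with a gripper value outside its range is refused whole. The fingers move at their own pace and stop on an object; the grip force is fixed at half the most. Time passes only in rows, so rows that do not move let the fingers close, or fill a call up. It gives the time, the measured TCP pose, the force, the opening and the grip force at its end, in the units of the state.
- get_obs(): the state, without advancing time (a new reading comes with each control period).
- camera(name): name is "scene" or "top"; returns a dict with "frame" (420x560x3 uint8, red, green, blue), "range_z" (420x560 float32, m along the optical axis (not along the pixel's ray), 0 where there is no reading), "camera_matrix" (3x3 intrinsics, pixels), "extrinsics" (4x4, takes a point from world to camera coordinates). Camera axes: x right, y down, z forward; pixel columns grow to the right and rows downward; lengths in m; the calibration is good to about 2 mm. A picture is of the moment at which its call begins.
- job_done(): hands the job in; it is judged then, once.
The state is a dict: "clock": time; "joint_pos": joint angles; "joint_vel": joint speeds; "tau": joint torques, N m; "eef_pos": TCP position; "tool_rot": TCP orientation; "ft_force": force on the tool from outside, world axes, zero at the start; "ft_torque": the same for the moment, N m; "grip_width": finger opening in m; "grasp_force": force on a finger pad.
Only numpy, scipy, OpenCV 4.12 (cv2) and the standard library are available. Lean on these libraries where they do the work, as an engineer would, in place of code of your own. Each camera call takes 0.05 s, during which the arm holds its last target. There are 200 camera calls.

## Working session

There is one attempt and no reset: what is moved stays moved. The work goes in short steps, Python scripts to look and compute and a tool call to move; the robot and the scene stay as the last step left them, time stands still between calls to the robot, and variables do not carry over. Pictures are saved under pics/ and viewed, at most 10 in all, crops included, and the job is handed in when it is done.

Besides the shell and the picture viewer there is one more tool, called after ">>>" as a command line: name --argument value ..., lists and objects as JSON in quotes. send_rows: Moves the arm, as the interface text tells. Its arguments: {"type":"object","properties":{"steps":{"type":"string"}},"required":["steps"]}

```bash
mkdir -p pics; python3 - <<'E'
from workcell import *
import cv2,numpy as np
for n in("scene","top"):
    c=camera(n); cv2.imwrite(f"pics/{n}0.png",c["frame"][:,:,::-1]); np.savez(f"{n}0.npz",**c)
    print(n,c["camera_matrix"].tolist(),c["extrinsics"].round(3).tolist())
print(get_obs())
E
```

```text
scene [[450.998903799407, 0.0, 288.134318213739], [0.0, 450.998903799407, 205.0352041464914], [0.0, 0.0, 1.0]] [[-0.79, 0.614, -0.006, 0.4], [0.513, 0.655, -0.554, -0.212], [-0.336, -0.44, -0.832, 1.484], [0.0, 0.0, 0.0, 1.0]]
top [[523.8697091788623, 0.0, 282.0075473763588], [0.0, 523.8697091788623, 201.42015343658593], [0.0, 0.0, 1.0]] [[-0.003, -1.0, 0.0, 0.0], [-0.991, 0.003, -0.134, 0.546], [0.134, -0.001, -0.991, 1.402], [0.0, 0.0, 0.0, 1.0]]
{'clock': 0.1, 'joint_pos': array([ 1.28700095e+00,  2.41337671e-01,  3.83406154e-03,  1.33521007e+00,
       -1.85858110e-05,  1.57081637e+00]), 'joint_vel': array([-0.00181882, -0.00064218,  0.00226118, -0.00165028,  0.00018768,
        0.00050048]), 'tau': array([-1.08961227e-03, -3.73137438e+01,  2.53010541e+01,  1.08830901e-02,
       -1.24229723e-04, -1.47932252e-05]), 'eef_pos': array([0.13984307, 0.47943953, 0.23049248]), 'tool_rot': array([ 1.41431832e-01,  9.89947533e-01, -9.50354708e-04, -1.26368622e-04]), 'ft_force': array([ 0.83956179, -0.11432241,  0.73249066]), 'ft_torque': array([0.02071243, 0.02485643, 0.01949047]), 'grasp_force': 0.0, 'grip_width': 0.0851563509134576}
```

View pics/top0.png

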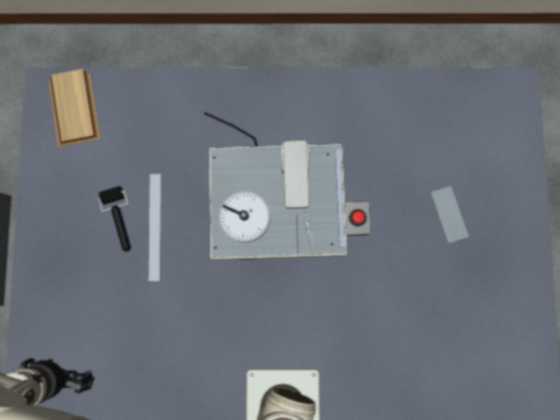

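View pics/scene0.png

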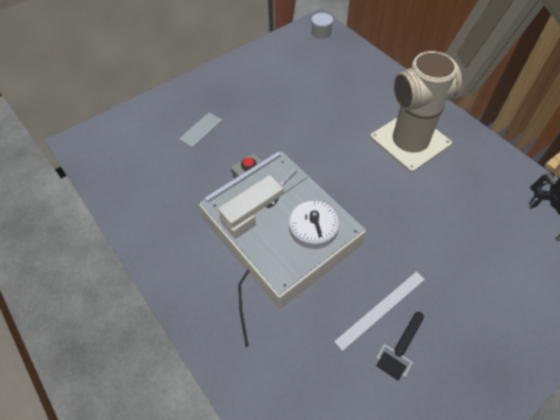

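The top view shows the counter at about (244,216), with the lever pointing left and slightly up to (223,206). The red button is at (358,217). Next I'll enlarge the counter to find the post.

```bash
cat >h.py <<'E'
import numpy as np,cv2
def ray(c,uv,z):
    K,E=c["camera_matrix"],c["extrinsics"];R,t=E[:3,:3],E[:3,3]
    o=-R.T@t; d=R.T@np.linalg.inv(K)@np.array([*uv,1.]); return o+d*(z-o[2])/d[2]
def proj(c,p):
    E=c["extrinsics"];q=c["camera_matrix"]@(E[:3,:3]@np.asarray(p)+E[:3,3]);return q[:2]/q[2]
E
python3 - <<'E'
from h import *
T=np.load("top0.npz");S=np.load("scene0.npz")
a=cv2.resize(T["frame"][180:255,205:285],None,fx=7,fy=7,interpolation=cv2.INTER_CUBIC)[:,:,::-1]
b=cv2.resize(S["frame"][190:255,280:350],None,fx=8,fy=8,interpolation=cv2.INTER_CUBIC)[:,:,::-1]
cv2.imwrite("pics/ct.png",a);cv2.imwrite("pics/cs.png",b)
for n,c,roi in(("top",T,(180,255,205,285)),("scene",S,(190,255,280,350))):
    f=c["frame"][roi[0]:roi[1],roi[2]:roi[3]].astype(int)
    m=((f.min(2)>175)).astype(np.uint8)
    cs=max(cv2.findContours(m,0,1)[0],key=cv2.contourArea)
    e=cv2.fitEllipse(cv2.convexHull(cs)); uv=np.array(e[0])+[roi[2],roi[0]]
    print(n,"face",uv,e[1],ray(c,uv,.125))
    h=cv2.cvtColor(c["frame"],cv2.COLOR_RGB2HSV); r=((h[...,1]>150)&(h[...,2]>120)&((h[...,0]<8)|(h[...,0]>172))).astype(np.uint8)
    k,l,s,ce=cv2.connectedComponentsWithStats(r); 
    for i in range(1,k):
        if s[i,4]>30: print("red",ce[i],s[i],ray(c,ce[i],.065),"z",)
    if n=="top":
        d=((c["frame"].max(2)<70)).astype(np.uint8); k,l,s,ce=cv2.connectedComponentsWithStats(d)
        for i in range(1,k):
            if s[i,4]>20 and 205<ce[i][0]<285 and 180<ce[i][1]<255:
                ys,xs=np.nonzero(l==i); print("lever",ce[i],s[i],cv2.minAreaRect(np.c_[xs,ys].astype(np.float32)))
    E=c["extrinsics"];z=c["range_z"]
    for u,v in [uv.round().astype(int)]+[tuple(map(int,x)) for x in ([(358,217),(340,170),(296,175),(305,230)] if n=="top" else [(249,163)])]:
        p=np.linalg.inv(c["camera_matrix"])@[u,v,1]*z[v,u]; print("depth",(u,v),E[:3,:3].T@(p-E[:3,3]))
E
```

```text
top face [244.02475357 215.78602219] (47.02737808227539, 48.80623245239258) [0.49744638 0.0965007  0.125     ]
red [358.04237288 216.75423729] [352 211  13  12 118] [ 0.50049606 -0.20493559  0.065     ] z
depth (np.int64(244), np.int64(216)) [0.49360476 0.09433358 0.15579153]
depth (358, 217) [ 0.49821444 -0.20253512  0.08052033]
depth (340, 170) [ 0.62080136 -0.15450792  0.10251634]
depth (296, 175) [ 0.59490712 -0.03629044  0.17097225]
depth (305, 230) [ 0.46324604 -0.06125377  0.09050962]
scene face [313.51439667 220.8607502 ] (41.87034606933594, 49.53844451904297) [0.50032213 0.10018188 0.125     ]
red [248.03125 161.75   ] [243 158  11   8  64] [ 0.4965896  -0.20853455  0.065     ] z
depth (np.int64(314), np.int64(221)) [0.5064051  0.10843252 0.14095592]
depth (249, 163) [ 0.50274576 -0.19281854  0.07903791]
```

View pics/ct.png

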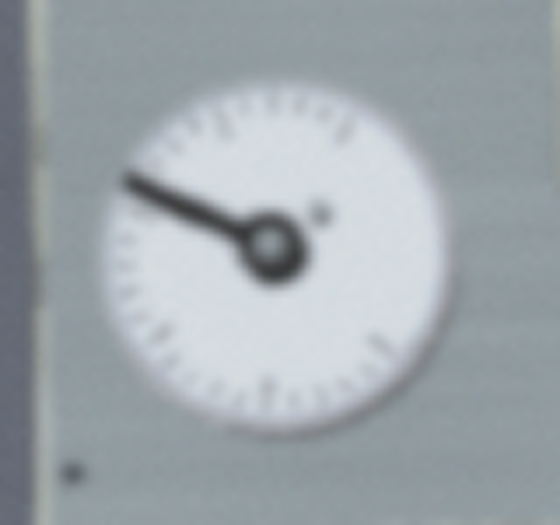

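View pics/cs.png

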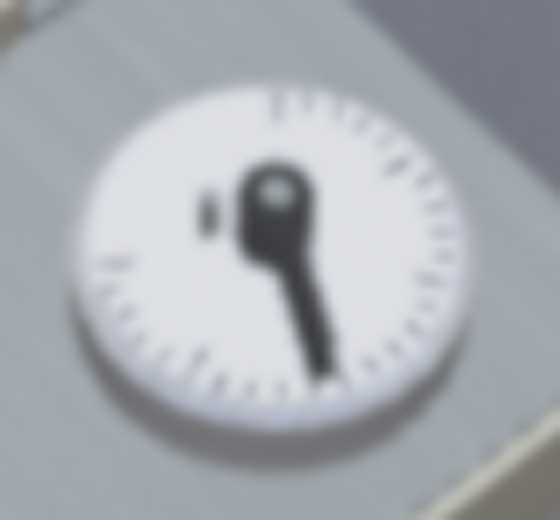

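The crops show the post at about (320,214) in the top crop and its top at (210,192) in the scene crop. The lever tip is at (128,180), and the tick gap opens toward +x/−y. Next I'll compute the axis, lever and zero angles.

```bash
python3 - <<'E'
from h import *
T=np.load("top0.npz");S=np.load("scene0.npz")
t=lambda x,y:((x+.5)/7-.5+205,(y+.5)/7-.5+180)
s=lambda x,y:((x+.5)/8-.5+280,(y+.5)/8-.5+190)
ang=lambda a,b:np.degrees(np.arctan2(*(b-a)[[1,0]]))
for n,c,q,hub,tip,post,pz,ta,tb in(("top",T,t,(272,243),(128,180),(320,214),.140,(345,130),(380,345)),("scene",S,s,(274,190),(320,370),(210,192),.147,(116,262),(277,108))):
    C=ray(c,{"top":(244.02,215.8),"scene":(313.5,220.86)}[n],.125)
    H=ray(c,q(*hub),.155);L=ray(c,q(*tip),.155);P=ray(c,q(*post),pz)
    print(n,"C",C,"hub",H,"lever tip",L,"ang",ang(H,L),"post",P,np.linalg.norm((P-C)[:2]),"zero",ang(C,P)+21.8, ang(H,P)+21.8,"ticks",[ang(C,ray(c,q(*k),.125)) for k in(ta,tb)])
E
```

```text
top C [0.49741034 0.09651264 0.125     ] hub [0.49801938 0.09585615 0.155     ] lever tip [0.52092649 0.14778235 0.155     ] ang 66.19545284996283 post [0.51021882 0.07960476 0.14      ] 0.021211641396588547 zero -31.054417909858575 -31.305513385468746 ticks [np.float64(-28.713218418963503), np.float64(-131.40409615804205)]
scene C [0.50035001 0.10015716 0.125     ] hub [0.49814015 0.09679978 0.155     ] lever tip [0.52891862 0.15604405 0.155     ] ang 62.54731056017163 post [0.51120665 0.0810344  0.147     ] 0.021989687481791736 zero -38.614950323108545 -28.54773330425633 ticks [np.float64(-33.054995533513456), np.float64(-131.5220784946805)]
```

>>> send_rows --steps "-1 0.0234 -0.0225 0 0 0 0.008; -1 0.0234 -0.0225 0 0 0 0.008; -1 0.0234 -0.0225 0 0 0 0.008; -1 0.0234 -0.0225 0 0 0 0.008; -1 0.0234 -0.0225 0 0 0 0.008"

```text
clock: 0.52
eef_pos: [0.2575, 0.3661, 0.2309]
tool_rot: [0.121, 0.993, -0.0, -0.0]
ft_force: [0.6, 0.2, 0.6]
grip_width: 0.0258
grasp_force: 0.0
```

>>> send_rows --steps "-1 0.0234 -0.0225 0 0 0 0.008; -1 0.0234 -0.0225 0 0 0 0.008; -1 0.0234 -0.0225 0 0 0 0.008; -1 0.0234 -0.0225 0 0 0 0.008; -1 0.0234 -0.0225 0 0 0 0.008"

```text
clock: 0.93
eef_pos: [0.3747, 0.2535, 0.231]
tool_rot: [0.102, 0.995, -0.0, -0.0]
ft_force: [1.1, 0.5, 0.9]
grip_width: 0.0001
grasp_force: 0.0
```

>>> send_rows --steps "-1 0.0234 -0.0225 0 0 0 0.008; -1 0.0234 -0.0225 0 0 0 0.008; -1 0.0234 -0.0225 0 0 0 0.008; -1 0.0234 -0.0225 0 0 0 0.008; -1 0.0234 -0.0225 0 0 0 0.008"

```text
clock: 1.35
eef_pos: [0.4917, 0.1411, 0.2309]
tool_rot: [0.082, 0.997, -0.0, -0.0]
ft_force: [-0.2, 0.6, 1.0]
grip_width: -0.0004
grasp_force: 0.0
```

>>> send_rows --steps "-1 0 0 0 0 0 0; -1 0 0 0 0 0 0; -1 0 0 0 0 0 0; -1 0 0 0 0 0 0; -1 0 0 0 0 0 0"

```text
clock: 1.77
eef_pos: [0.4901, 0.1434, 0.2313]
tool_rot: [0.081, 0.997, 0.0, -0.0]
ft_force: [-0.5, 1.0, 1.1]
grip_width: 0.0001
grasp_force: 0.0
```

>>> send_rows --steps "-1 0 0 -0.025 0 0 0; -1 0 0 -0.025 0 0 0; -1 0 0 -0.025 0 0 0; -1 0 0 -0.009 0 0 0; -1 0 0 -0.009 0 0 0"

```text
clock: 2.18
eef_pos: [0.4898, 0.1431, 0.1374]
tool_rot: [0.081, 0.997, -0.0, -0.001]
ft_force: [0.1, -0.4, 0.5]
grip_width: 0.0005
grasp_force: 0.0
```

```bash
python3 - <<'E'
from workcell import *
from h import *
fs=[]
for n,r in(("top",(170,260,200,300)),("scene",(150,260,260,370))):
    f=camera(n)["frame"][r[0]:r[1],r[2]:r[3],::-1]; fs.append(cv2.resize(f,(396,396),interpolation=cv2.INTER_CUBIC))
cv2.imwrite("pics/a1.png",np.hstack(fs)); print(get_obs()["eef_pos"])
# arc table: lever angle -> TCP
for th in range(80,-41,-5):
    a=np.radians(th); u=np.array([np.cos(a),np.sin(a)]);v=np.array([-u[1],u[0]])
    print(th,(np.array([.498,.0965])+.044*u+.015*v).round(4))
E
```

```text
[0.4901756  0.14283425 0.13764221]
80 [0.4909 0.1424]
75 [0.4949 0.1429]
70 [0.499 0.143]
65 [0.503  0.1427]
60 [0.507  0.1421]
55 [0.511  0.1411]
50 [0.5148 0.1398]
45 [0.5185 0.1382]
40 [0.5221 0.1363]
35 [0.5254 0.134 ]
30 [0.5286 0.1315]
25 [0.5315 0.1287]
20 [0.5342 0.1256]
15 [0.5366 0.1224]
10 [0.5387 0.1189]
5 [0.5405 0.1153]
0 [0.542  0.1115]
-5 [0.5431 0.1076]
-10 [0.5439 0.1036]
-15 [0.5444 0.0996]
-20 [0.5445 0.0955]
-25 [0.5442 0.0915]
-30 [0.5436 0.0875]
-35 [0.5426 0.0835]
-40 [0.5413 0.0797]
```

View pics/a1.png

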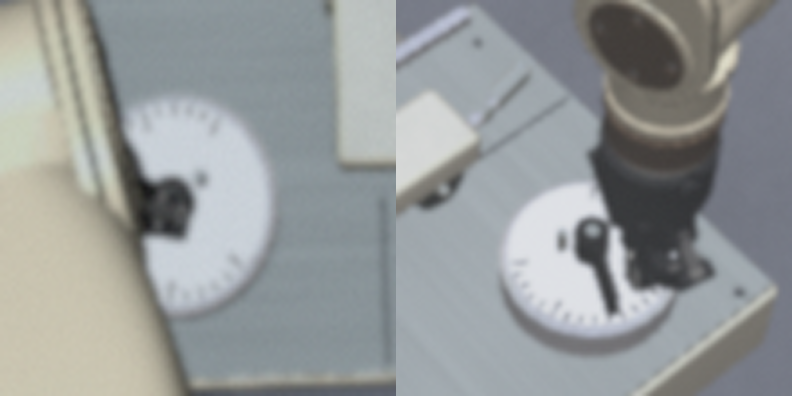

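The fingers stand beside the wing on its counter-clockwise side: the wing tip is at (613,312) and the fingers at (655,270) in the right panel. Now sweep along the arc.

>>> send_rows --steps "-1 0.004 0 0 0 0 -0.0873; -1 0.004 0 0 0 0 -0.0873; -1 0.004 -0.0003 0 0 0 -0.0873; -1 0.004 -0.0006 0 0 0 -0.0873; -1 0.004 -0.001 0 0 0 -0.0873"

```text
clock: 2.7
eef_pos: [0.5113, 0.1413, 0.1401]
tool_rot: [0.297, 0.955, 0.001, 0.0]
ft_force: [-2.4, 0.3, 1.0]
grip_width: -0.0004
grasp_force: 1.2
```

>>> send_rows --steps "-1 0.0038 -0.0013 0 0 0 -0.0873; -1 0.0037 -0.0016 0 0 0 -0.0873; -1 0.0036 -0.0019 0 0 0 -0.0873; -1 0.0033 -0.0023 0 0 0 -0.0873; -1 0.0032 -0.0025 0 0 0 -0.0873"

```text
clock: 3.12
eef_pos: [0.5287, 0.1317, 0.14]
tool_rot: [0.497, 0.868, 0.001, -0.0]
ft_force: [-1.9, 0.4, 0.8]
grip_width: -0.0002
grasp_force: 1.1
```

>>> send_rows --steps "-1 0.0029 -0.0028 0 0 0 -0.0873; -1 0.0027 -0.0031 0 0 0 -0.0873; -1 0.0024 -0.0032 0 0 0 -0.0873; -1 0.0021 -0.0035 0 0 0 -0.0873; -1 0.0018 -0.0036 0 0 0 -0.0873"

```text
clock: 3.53
eef_pos: [0.5408, 0.1158, 0.14]
tool_rot: [0.673, 0.74, 0.001, -0.0]
ft_force: [-1.2, 1.7, -0.0]
grip_width: -0.0003
grasp_force: 1.1
```

>>> send_rows --steps "-1 0.0015 -0.0038 0 0 0 -0.0873; -1 0.0011 -0.0039 0 0 0 -0.0873; -1 0.0008 -0.004 0 0 0 -0.0873; -1 0.0005 -0.004 0 0 0 -0.0873; -1 0 0 0 0 0 0"

```text
clock: 3.95
eef_pos: [0.5453, 0.0995, 0.1401]
tool_rot: [0.791, 0.612, 0.001, 0.0]
ft_force: [-0.4, 1.2, 0.3]
grip_width: -0.0002
grasp_force: 0.4
```

>>> send_rows --steps "-1 0.0001 -0.0016 0 0 0 -0.035; -1 0 -0.0016 0 0 0 -0.035; -1 0 -0.0016 0 0 0 -0.035; -1 -0.0001 -0.0016 0 0 0 -0.035; -1 0 0 0 0 0 0"

```text
clock: 4.37
eef_pos: [0.5454, 0.0935, 0.1399]
tool_rot: [0.831, 0.557, 0.002, 0.0]
ft_force: [0.1, 2.6, 1.6]
grip_width: 0.0
grasp_force: 0.9
```

>>> send_rows --steps "-1 -0.0001 -0.0008 0 0 0 -0.0175; -1 -0.0001 -0.0008 0 0 0 -0.0175; -1 -0.0001 -0.0008 0 0 0 -0.0175; -1 -0.0001 -0.0008 0 0 0 -0.0175; -1 0 0 0 0 0 0"

```text
clock: 4.78
eef_pos: [0.5447, 0.0897, 0.1388]
tool_rot: [0.85, 0.526, 0.001, 0.0]
ft_force: [1.8, 2.2, 3.0]
grip_width: -0.0
grasp_force: 1.6
```

>>> send_rows --steps "-1 -0.0001 -0.0008 0 0 0 -0.0175; -1 -0.0001 -0.0008 0 0 0 -0.0175; -1 0 0 0 0 0 0; -1 0 0 0 0 0 0; -1 0 0 0 0 0 0"

```text
clock: 5.2
eef_pos: [0.545, 0.0893, 0.1389]
tool_rot: [0.859, 0.512, 0.002, -0.001]
ft_force: [3.2, 6.5, 2.3]
grip_width: 0.0
grasp_force: 3.2
```

>>> send_rows --steps "-1 -0.0004 -0.0007 0 0 0 0; -1 -0.0004 -0.0007 0 0 0 0; -1 -0.0004 -0.0007 0 0 0 0; -1 0 0 0 0 0 0; -1 0 0 0 0 0 0"

```text
clock: 5.62
eef_pos: [0.5448, 0.0891, 0.139]
tool_rot: [0.859, 0.512, 0.004, -0.002]
ft_force: [5.6, 9.9, -0.5]
grip_width: 0.0
grasp_force: 6.0
```

>>> send_rows --steps "-1 0.003 0.0052 0 0 0 0; -1 0.004 0.007 0 0 0 0; -1 0.004 0.007 0 0 0 0; -1 0 0 0.03 0 0 0; -1 0 0 0.03 0 0 0"

```text
clock: 6.03
eef_pos: [0.5516, 0.1048, 0.196]
tool_rot: [0.859, 0.512, -0.004, -0.001]
ft_force: [0.0, 0.3, 0.1]
grip_width: -0.0001
grasp_force: 0.0
```

>>> send_rows --steps "-1 -0.02 0 0.035 0 0 0; -1 -0.03 0 0 0 0 0; -1 -0.03 0 0 0 0 0; -1 -0.03 0 0 0 0 0; -1 0 0 0 0 0 0"

```text
clock: 6.45
eef_pos: [0.4375, 0.1042, 0.2326]
tool_rot: [0.859, 0.512, -0.003, -0.001]
ft_force: [-0.3, -0.6, -0.2]
grip_width: 0.0005
grasp_force: 0.0
```

```bash
python3 - <<'E'
from workcell import *
from h import *
T=np.load("top0.npz");S=np.load("scene0.npz")
for z in(.06,.065,.07,.075,.08,.085): print(z,ray(T,(358.04,216.75),z)[:2].round(4),ray(S,(248.03,161.75),z)[:2].round(4))
for c,(u0,v0) in((T,(350,209)),(S,(241,156))):
    E=c["extrinsics"];h=cv2.cvtColor(c["frame"],cv2.COLOR_RGB2HSV);m=(h[...,1]>150)&(h[...,2]>120)&((h[...,0]<8)|(h[...,0]>172))
    v,u=np.nonzero(m); k=(abs(u-u0-8)<12)&(abs(v-v0-8)<12);v,u=v[k],u[k]
    z=c["range_z"][v,u]; p=(np.linalg.inv(c["camera_matrix"])@np.c_[u,v,np.ones(len(u))].T*z).T
    w=(p-E[:3,3])@E[:3,:3]; print("btn med",np.median(w,0),np.percentile(w[:,2],[10,50,90]))
fs=[]
for n,r in(("top",(170,260,200,300)),("scene",(150,260,260,370))):
    f=camera(n)["frame"][r[0]:r[1],r[2]:r[3],::-1]; fs.append(cv2.resize(f,(396,396),interpolation=cv2.INTER_CUBIC))
cv2.imwrite("pics/a2.png",np.hstack(fs)); print(get_obs()["eef_pos"])
E
```

```text
0.06 [ 0.501  -0.2057] [ 0.4946 -0.2121]
0.065 [ 0.5005 -0.2049] [ 0.4966 -0.2085]
0.07 [ 0.5    -0.2042] [ 0.4986 -0.205 ]
0.075 [ 0.4995 -0.2035] [ 0.5006 -0.2014]
0.08 [ 0.4989 -0.2027] [ 0.5027 -0.1978]
0.085 [ 0.4984 -0.202 ] [ 0.5047 -0.1942]
btn med [ 0.49862211 -0.2029039   0.0769214 ] [0.07297376 0.0769214  0.08144019]
btn med [ 0.50215163 -0.19939264  0.07698458] [0.07400458 0.07698458 0.08019371]
[0.44269185 0.10483048 0.23331622]
```

View pics/a2.png

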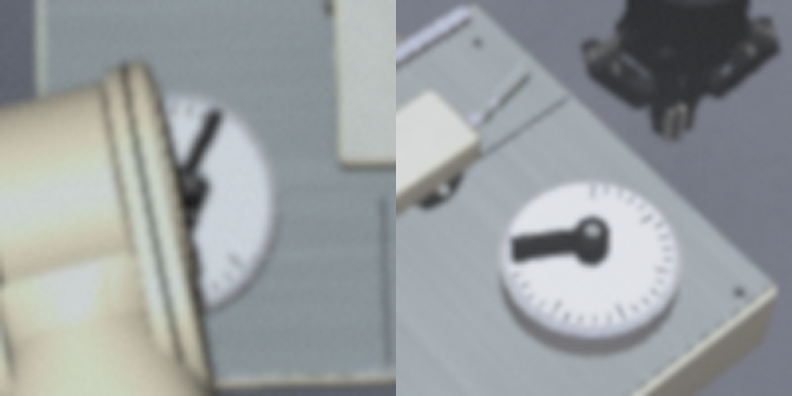

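The lever now points along the zero tick, at (218,115) in the left panel, and rests against the post. The button top is at about (0.500, −0.203, 0.073). Moving above it.

>>> send_rows --steps "-1 0.0057 -0.0308 0 0 0 0; -1 0.0057 -0.0308 0 0 0 0; -1 0.0057 -0.0308 0 0 0 0; -1 0.0057 -0.0308 0 0 0 0; -1 0.0057 -0.0308 0 0 0 0"

```text
clock: 6.97
eef_pos: [0.4735, -0.0508, 0.2331]
tool_rot: [0.859, 0.512, -0.0, 0.0]
ft_force: [-0.3, 1.0, -0.5]
grip_width: 0.0001
grasp_force: 0.0
```

>>> send_rows --steps "-1 0.0057 -0.0308 0 0 0 0; -1 0.0057 -0.0308 0 0 0 0; -1 0.0057 -0.0308 0 0 0 0; -1 0.0057 -0.0308 0 0 0 0; -1 0.0057 -0.0308 0 0 0 0"

```text
clock: 7.38
eef_pos: [0.5017, -0.2055, 0.2327]
tool_rot: [0.859, 0.511, -0.0, 0.0]
ft_force: [0.7, 1.0, -0.5]
grip_width: 0.0001
grasp_force: 0.0
```

>>> send_rows --steps "-1 0 0 -0.035 0 0 0; -1 0 0 -0.035 0 0 0; -1 0 0 -0.035 0 0 0; -1 0 0 -0.03 0 0 0; -1 0 0 0 0 0 0"

```text
clock: 7.8
eef_pos: [0.4966, -0.202, 0.0912]
tool_rot: [0.859, 0.511, -0.004, -0.005]
ft_force: [-1.4, -0.2, -1.2]
grip_width: 0.0002
grasp_force: 0.0
```

>>> send_rows --steps "-1 0.001 0 -0.008 0 0 0; -1 0.001 0 -0.007 0 0 0; -1 0 0 -0.004 0 0 0; -1 0 0 0 0 0 0; -1 0 0 0 0 0 0"

```text
clock: 8.22
eef_pos: [0.5035, -0.2033, 0.0805]
tool_rot: [0.859, 0.512, 0.001, 0.001]
ft_force: [1.0, -0.2, 0.3]
grip_width: 0.0001
grasp_force: 0.0
```

>>> send_rows --steps "-1 0 0 -0.001 0 0 0; -1 0 0 -0.001 0 0 0; -1 0 0 -0.001 0 0 0; -1 0 0 0 0 0 0; -1 0 0 0 0 0 0"

```text
clock: 8.63
eef_pos: [0.503, -0.2032, 0.0768]
tool_rot: [0.859, 0.512, 0.0, 0.0]
ft_force: [-0.0, -0.8, 2.0]
grip_width: 0.0002
grasp_force: 0.7
```

>>> send_rows --steps "-1 0 0 -0.001 0 0 0; -1 0 0 -0.001 0 0 0; -1 0 0 -0.001 0 0 0; -1 0 0 0 0 0 0; -1 0 0 0 0 0 0"

```text
clock: 9.05
eef_pos: [0.503, -0.2032, 0.0736]
tool_rot: [0.859, 0.512, 0.0, 0.0]
ft_force: [1.2, 0.1, 3.6]
grip_width: 0.0001
grasp_force: 1.7
```

>>> send_rows --steps "-1 0 0 -0.001 0 0 0; -1 0 0 -0.001 0 0 0; -1 0 0 0 0 0 0; -1 0 0 0 0 0 0; -1 0 0 0 0 0 0"

```text
clock: 9.47
eef_pos: [0.503, -0.2031, 0.0716]
tool_rot: [0.859, 0.512, 0.0, 0.0]
ft_force: [1.4, -0.4, 4.9]
grip_width: -0.0
grasp_force: 2.3
```

>>> send_rows --steps "-1 0 0 -0.001 0 0 0; -1 0 0 -0.001 0 0 0; -1 0 0 0 0 0 0; -1 0 0 0 0 0 0; -1 0 0 0 0 0 0"

```text
clock: 9.88
eef_pos: [0.5031, -0.2032, 0.0709]
tool_rot: [0.859, 0.512, 0.001, 0.001]
ft_force: [-1.7, 1.1, 12.5]
grip_width: -0.0002
grasp_force: 6.5
```

The button has bottomed out: 12.5 N against the stop. Releasing and retreating.

>>> send_rows --steps "-1 0 0 0.004 0 0 0; -1 0 0 0.008 0 0 0; -1 0 0 0.03 0 0 0; -1 0 0 0.035 0 0 0; -1 0 0 0.035 0 0 0"

```text
clock: 10.3
eef_pos: [0.5003, -0.2022, 0.1807]
tool_rot: [0.859, 0.512, -0.002, -0.002]
ft_force: [0.5, 0.3, 0.0]
grip_width: -0.0
grasp_force: 0.0
```

>>> send_rows --steps "-1 -0.03 0 0.03 0 0 0; -1 -0.035 0 0 0 0 0; -1 -0.035 0 0 0 0 0; -1 -0.02 0 0 0 0 0; -1 0 0 0 0 0 0"

```text
clock: 10.72
eef_pos: [0.3779, -0.2018, 0.2102]
tool_rot: [0.86, 0.511, -0.002, -0.002]
ft_force: [-0.3, 0.1, -0.9]
grip_width: 0.0
grasp_force: 0.0
```

```bash
python3 - <<'E'
from workcell import *
from h import *
fs=[cv2.resize(camera(n)["frame"][:,:,::-1],(400,300),interpolation=cv2.INTER_AREA) for n in("top","scene")]
c=camera("scene");g=cv2.resize(c["frame"][140:260,220:380,::-1],(400,300),interpolation=cv2.INTER_CUBIC)
c=camera("top");g2=cv2.resize(c["frame"][140:260,205:365,::-1],(400,300),interpolation=cv2.INTER_CUBIC)
cv2.imwrite("pics/a3.png",np.vstack([np.hstack(fs),np.hstack([g2,g])])); print(get_obs()["eef_pos"],get_obs()["ft_force"])
E
```

```text
[ 0.38347313 -0.20298589  0.21048275] [ 0.43571313  0.21685707 -1.17759627]
```

View pics/a3.png

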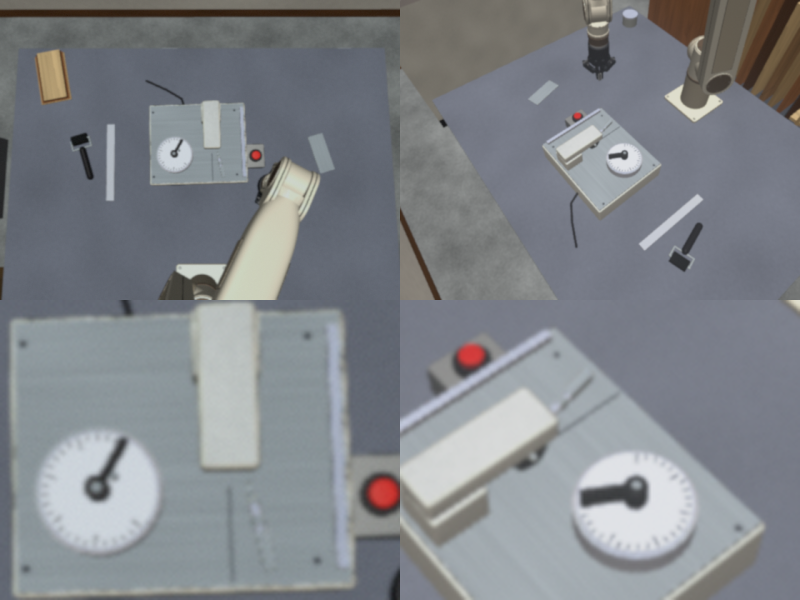

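The lever is at zero: in the bottom-left panel the hub is at (97,488), the tip at (123,443), and the post sits against the wing's flank. The red button is back up and the loose items have not moved. Handing in.

```bash
python3 -c "
from workcell import *
print(job_done())"
```

```text
the job is handed in; nothing more can be done
None
```

I turned the reset lever clockwise until it rested against its zero stop post, then pressed the red button fully down and let it come back up; the loose items look unmoved in the last pictures, and the job is handed in.

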